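Clamp a wax valve-body pattern with the knob under the fixture plate

TASK

Set the wax valve-body pattern, the one with the rectangular foot, down in the nest on top of the holding fixture, foot flat on the plate and side branch pointing away from the knob, and let go of it. Then turn the five-armed knob under the fixture's plate until its cam nips the foot snugly against the rubber-faced stop: firm enough to hold, but gently, because wax crushes and the knob must not be forced. Leave the other things on the bench alone.

Things in the scene. Friction and masses are not known exactly. Their poses are not given: they have to be found in the camera images.
- fixture: Holding fixture fixed to the bench: steel plate 205 x 190 x 10 mm on four legs, nest on top, hand knob underneath near its front edge. Origin on the bench under the knob's axis. x from knob to nest and stop, y to the left along x, z up. Plate spans x -25 to 180, y -95 to 95, top at z 100; front legs, 16 mm thick, at x 12, y +-85. A dial-gauge column 110 mm high stands on it at x 160, y 55.
- plate_edge (a point): Middle of the plate's front top edge, 25 mm in front of the knob's axis; axes as the fixture's. The plate is 10 mm thick here and the space under it and in front of it is open down to the bench.
- nest (a point): Middle of the nest on the plate's top face, 47 mm behind the knob's axis; axes as the fixture's. A foot centred here with its long side along x clears the released cam in front and the stop behind, by 3 mm at least. Two side guides 62 mm apart (fixture x 33 to 83), 10 mm high, with tops flared outwards up to 18 mm high.
- stop_mid (a point): Middle of the range of the stop behind the nest, on the plate's top, 89 mm behind the knob's axis. The stop is a bar with a sprung rubber face 52 mm wide and 12 mm high that looks to the nest. It was set by hand: its face really stands anywhere from 86 to 92 mm behind the axis. The face gives 1 mm for each 6 N, 6 mm at most.
- knob_axis (a point): Point on the knob's vertical axis at the mid height of its arms, 74 mm above the bench, 16 mm below the plate's underside.
- knob: Cast-aluminium five-armed hand knob under the plate: round arms 16 mm thick, 72 degrees apart, 70 mm long from the axis (straight to 62 mm); hub 40 mm across. The front arms stand out past the plate's edge and can be pushed sideways. Origin on the axis at the arms' mid height, 74 mm above the bench; z up, arms along its own -x and every 72 degrees from there. The body includes shaft and cam.
- knob_turn (a joint): Turn of knob and cam (rad), -0.4 to 2.7, positive counter-clockwise seen from above: arms in front then move to the fixture's -y (right seen from the robot). Near 0 released, one arm along -x. Tight at 1.2 to 2.4, as the stop is set; stays where left. Turning moment: free 0.25 Nm, nips from 0.38, snug 0.55, too tight over 0.75 (4, 6.5, 9.5, 13 N at 58 mm from the axis).
- pattern: Beige wax valve-body pattern, 130 g, 72 mm high: rectangular foot 72 (x) x 56 (y) x 12 mm, barrel 36 mm across, round collar 46 mm across from 50 to 62 mm above the underside (grip it from above on its y sides), gate block 12 x 18 mm on top, side branch 24 mm thick (30 at its end) along +x at 34 mm height. Origin at the centre of the foot's underside, z up.
- branch_end (a point): End of the pattern's side branch, 36 mm along +x from the pattern's axis, 34 mm above its underside.
- coupling: Another beige wax pattern to be left alone: a round coupling 58 mm high with round flanges, 72 mm across at the foot and 60 mm at the top. Origin at the centre of its underside.
- yoke: Flat U-shaped wax pattern, 80 x 63 x 18 mm, to be left alone. Origin on the bench in the middle of its cross-piece, arms along +x.
- ring_pattern: Flat wax ring 90 mm across, 16 mm high, to be left alone. Origin at the centre of its underside.
- caliper: Steel caliper 230 mm long lying flat, to be left alone. Origin at its middle, beam along x.
- cam_top (a point): On the knob's axis, on top of the cam, 112 mm above the bench. The cam is a steel disc 34 mm across and 12 mm high on the plate, fixed to the knob's shaft, its centre 10 mm off the axis: released, it reaches 7 mm from the axis towards the nest; turned half round, 27 mm. Snug means that it presses on the foot with about 15 N.
- brush: Flat brush with a wooden handle, lying flat, to be left alone. Origin on the bench under its middle part, long axis x.
- spatula: Spatula with a wooden handle, lying flat, to be left alone. Origin on the bench under its middle part, long axis x.
- wash_bottle: White plastic jar 64 mm across and 130 mm high, to be left alone. Origin at the centre of its underside.
Mind the look-alikes: they are no part of the job. Leave any orange or purple look-alike of the pattern alone.

How it is judged (in metres and radians):
On the way:
1. the pattern stands in the nest, foot flat on the plate, branch pointing away from the knob, let go, with the cam not yet tightened (x of pattern in the frame of fixture between 0.038 and 0.06 m and y of pattern in the frame of fixture between -0.008 and 0.008 m and z of pattern in the frame of fixture between 0.097 and 0.103 m and angle between pattern's own z axis and vertical below 0.05 rad and x of branch_end in the frame of fixture above 0.06 m and contact force between the fingers and pattern below 0.1 N and value of joint knob_turn below 0.8 rad), for 0.2 s.
At the end, for the whole second after the job is handed in: The pattern rests in the nest between the guides, foot flat on the plate (3 mm, 3 degrees), square to the fixture within 6 degrees, branch pointing away from the knob; the knob has been turned on past 1.0 rad and left so that its cam presses on the foot with 6 to 26 N; all is at rest (contact force between knob and pattern between 6 and 26 N and value of joint knob_turn above 1 rad and y of pattern in the frame of fixture between -0.008 and 0.008 m and x of pattern in the frame of fixture between 0.045 and 0.065 m and z of pattern in the frame of fixture between 0.097 and 0.103 m and angle between pattern's own z axis and vertical below 0.05 rad and angle between the x axis of pattern and the x axis of fixture, either way round below 0.11 rad and x of branch_end in the frame of fixture above 0.06 m and linear speed of pattern below 0.01 m/s); the robot touches nothing.
It fails at once if the knob is forced: more than 25 N between the robot and the knob (contact force between any of the fingers, the arm and knob above 25 N).
It fails at once if the wax is crushed: the cam presses on the pattern with more than 32 N (contact force between knob and pattern above 32 N).
It fails at once if the pattern is dropped: it falls freely more than 12 mm above the fixture's plate (contact force between pattern and anything else below 0.01 N and height (world z) of pattern above 0.112 m).
It fails at once if another thing is disturbed: the coupling, yoke, ring, caliper, brush, spatula or jar moves more than 20 mm (distance of any of coupling, yoke, ring_pattern, caliper, brush, spatula, wash_bottle from where it was at the start of the episode above 0.02 m).
It also fails if it takes over 72 s, if anything falls off the work surface, if the arm or the gripper's body presses on something with over 40 N, if the wrist force passes 120 N, or if a joint passes its speed limit or range.

ROBOT

A 6-joint arm with a two-finger parallel gripper is mounted at the origin on the work surface. World frame = base frame: x ahead of the robot, y to its left, z up, the work surface at z = 0. Lengths are in mm, angles in rad, forces in N, time in s.
With the tool pointing down it reaches from about 400 to 925 mm from the base axis. Payload 12.5 kg.
Tool frame: the origin (TCP) lies at the centre of the arm's flange, where the gripper is bolted on; the fingertips stand 190 mm ahead of it and the grasp point (between the pads) lies 171 mm ahead of it; z points along the fingers, y is the line along which they close (so a half turn about z gives the same grasp; the last joint's range is limited). The gripper opens to 95 mm and grips with 3 to 60 N. Pads are 20 mm wide; open, the fingers measure 119 mm over their backs; the gripper's body (75 mm by 180 mm) begins 59 mm behind the grasp point.
Start: joints at [1.176, 0.491, 1.559, -0, 1.092, -0.106], TCP at [177.977, 599.124, 404.761] pointing down, gripper open.
Joint ranges: [-3.1, 3.1], [-0.84, 2.19], [0.05, 2.79], [-1.13, 4.28], [0.06, 2.93], [-2.69, 2.69]. Speed limits (rad/s): [2.22, 2.22, 2.79, 3.14, 3.14, 3.14].

INTERFACE

Orientations are given as [roll, pitch, yaw] about the fixed x, y, z axes, in that order (R = Rz(yaw) Ry(pitch) Rx(roll)).
In Python, from cell import env, read_camera, search_frame, cut_out gives the robot as it stands. The module is installed in compiled form; this text tells all that it offers.
- The arm moves only by the tool move_arm, never from a script. Its argument "commands" is a list of rows, each a list of 3 entries, a list of its own where there are three numbers: the shift along the world's x, y, z normalised to -1 to 1, where 1 is 0.03 m, then the turn about the world's z normalised to -1 to 1, where 1 is 0.08 rad, then the opening, from -1 (shut) to 1 (fully open), so that 0 is half open. A call has 1 to 20 rows; each row shifts and turns the commanded pose from where the row before left it; what a row does not reach is not made up. A row lasts 1/12 s, in which the tool goes at most 41.7 mm and 7.16 degrees, less where a joint would pass 70% of its speed; a pose out of reach is approached as far as the arm can. A call with a number of a shift or a turn outside -1 to 1 is refused whole. A call with a gripper value outside its range is refused whole. The fingers move at their own pace and stop on an object; the grip force is fixed at half the most. Time passes only in rows, so rows that do not move let the fingers close. It gives the time, the measured TCP pose, the force, the opening and the grip force at its end, in the units of the state.
- env.state(): the state, without advancing time (a new reading comes with each control period).
- read_camera(name): name is "side" or "top" or "wrist"; returns a dict with "image" (400x640x3 uint8, red, green, blue), "fx", "fy", "cx", "cy" (pixels), "rvec" (rotation vector, rad) and "tvec" (3), from world to camera coordinates, as OpenCV has them. Camera axes: x right, y down, z forward; pixel columns grow to the right and rows downward; lengths in mm; the calibration is good to about 2 mm. A picture is of the moment at which its call begins. There is no depth.
- env.job_done(): hands the job in; it is judged then, once.
Trained networks look in a picture, given as the dict that the camera call returned (one of the last four; its "shot" number tells which), for a name from the list of things; names that differ only in an ending like _2 or _b are one class to them, and where a whole thing is asked for, a point or a joint stands for the part that bears it (a point fixed in the world has none). Each returns a list of dicts, best first, with "confidence" (0 to 1); they miss things now and then, are a little off and sometimes report something else, mostly with a low value. They report only what shows in the picture. A call takes as long as a camera call. They do not tell look-alikes from the thing itself.
- search_frame(thing, picture): "at" ([column, row] in pixels, amid what is visible of it).
- cut_out(thing, picture): "region" (400x640 bool, what is visible of it) and "at" ([column, row] in pixels, amid what is visible of it).
The state is a dict: "t": time; "joints": joint angles; "qvel": joint speeds; "tau": joint torques, N m; "eef_pos": TCP position; "tcp_rot": TCP orientation; "ft_force": force on the tool from outside, world axes, zero at the start; "moment": the same for the moment, N m; "opening": opening from 0.0 (shut) to 1.0 (fully open); "grip_force": force on a finger pad.
Only numpy, scipy, OpenCV 4.12 (cv2) and the standard library are available. Lean on these libraries where they do the work, as an engineer would, in place of code of your own. Each camera call takes 0.05 s, during which the arm holds its last target. There are 200 camera calls.

## Working session

There is one attempt and no reset: what is moved stays moved. The work goes in short steps, Python scripts to look and compute and a tool call to move; the robot and the scene stay as the last step left them, time stands still between calls to the robot, and variables do not carry over. Pictures are saved under pics/ and viewed, at most 10 in all, crops included, and the job is handed in when it is done.

Besides the shell and the picture viewer there is one more tool, called after ">>>" as name(argument=value, ...) on one line, values as JSON. move_arm: Moves the arm, as the interface text tells. Its arguments: {"type":"object","properties":{"commands":{"type":"array","items":{"type":"array"}}},"required":["commands"]}

```bash
mkdir -p pics; cat > h.py <<'E'
import numpy as np, cv2
from cell import env, read_camera, search_frame, cut_out
def save(p,n,crop=None,s=1):
    im=p["image"][:,:,::-1]
    if crop: x0,y0,x1,y1=crop; im=im[y0:y1,x0:x1]
    if s!=1: im=cv2.resize(im,None,fx=s,fy=s,interpolation=cv2.INTER_CUBIC)
    cv2.imwrite("pics/"+n,im)
def K(p): return np.array([[p["fx"],0,p["cx"]],[0,p["fy"],p["cy"]],[0,0,1.]])
def Rt(p): return cv2.Rodrigues(np.array(p["rvec"],float))[0],np.array(p["tvec"],float).ravel()
def at_z(p,uv,z):
    R,t=Rt(p); d=R.T@np.linalg.solve(K(p),[uv[0],uv[1],1.]); c=-R.T@t
    return c+d*(z-c[2])/d[2]
def proj(p,X):
    return cv2.projectPoints(np.atleast_2d(np.array(X,float)),np.array(p["rvec"],float),np.array(p["tvec"],float),K(p),None)[0][:,0]
E
python3 - <<'E'
from h import *
s=env.state(); print({k:np.round(v,3) for k,v in s.items()})
for c in("top","side"):
    p=read_camera(c); save(p,c+"0.png"); R,t=Rt(p); print(c,p["fx"],(-R.T@t).round(),R.round(2).tolist())
    for th in("pattern","fixture","knob","nest","cam_top","coupling","plate_edge","stop_mid","branch_end"):
        for r in search_frame(th,p)[:4]: print(th,np.round(r["at"],1),round(r["confidence"],2))
E
```

```text
{'t': np.float64(0.0), 'joints': array([ 1.176,  0.492,  1.559,  0.   ,  1.092, -0.106]), 'qvel': array([-0.001,  0.001,  0.001,  0.001, -0.   , -0.001]), 'tau': array([ 2.0000e-03, -6.1264e+01, -2.5818e+01,  6.9000e-02,  4.8000e-02,
       -0.0000e+00]), 'eef_pos': array([177.959, 599.092, 404.169]), 'tcp_rot': array([-3.14 , -0.   ,  2.853]), 'ft_force': array([ 0.616, -0.249, -0.3  ]), 'moment': array([ 0.033, -0.032,  0.001]), 'grip_force': np.float64(0.0), 'opening': np.float64(1.002)}
top 365.23961226577836 [ 353.  -28. 1111.] [[-0.02, -1.0, -0.0], [-1.0, 0.02, -0.07], [0.07, -0.0, -1.0]]
pattern [217.3 237.9] 0.97
pattern [223.6 195.5] 0.88
pattern [326.1 214.9] 0.83
pattern [264.  210.8] 0.79
knob [299.6 157.3] 0.55
nest [295.1 125.9] 0.9
cam_top [293.1 122.8] 0.67
coupling [398.3 194.8] 0.73
plate_edge [292.1 127.3] 0.84
plate_edge [135.  149.5] 0.55
stop_mid [292.2 125.9] 0.62
branch_end [228.  194.1] 0.94
branch_end [169.3 272.7] 0.91
branch_end [215.6 243.5] 0.85
branch_end [325.  218.2] 0.83
side 465.08758041833585 [  10. 1111. 1165.] [[-0.94, -0.35, -0.02], [-0.21, 0.61, -0.76], [0.28, -0.71, -0.65]]
pattern [295.7 277.8] 0.55
pattern [345.6 217.3] 0.52
fixture [273.6 206.7] 0.94
knob [297.7 211.3] 0.6
nest [269.2 203.2] 0.85
cam_top [271.4 208.4] 0.78
coupling [353.1 178.2] 0.51
plate_edge [275.3 208.2] 0.56
plate_edge [311.  166.1] 0.52
stop_mid [273.5 208.7] 0.58
branch_end [297.1 276.4] 0.65
branch_end [344.7 216.4] 0.57
branch_end [322.1 247.1] 0.41
```

View pics/top0.png

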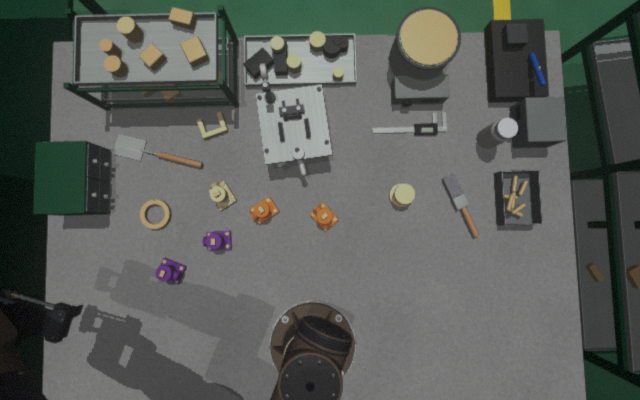

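View pics/side0.png

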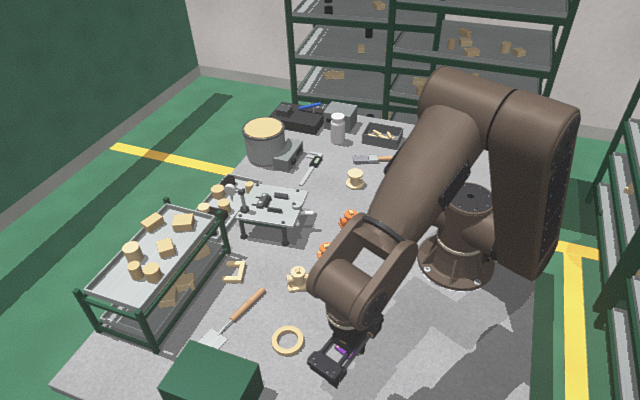

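Beige pattern candidates in the top view: beige with foot (221,195), orange (264,210) and (324,216), purple (216,240) and (170,271), and the round beige coupling (402,195). I choose (221,195), the beige one with a rectangular foot and a branch. The fixture is at (294,125), with its knob arm at (302,165). Next is a close crop to check.

```bash
python3 - <<'E'
from h import *
p=read_camera("top"); save(p,"crop1.png",(195,80,345,225),4)
for z in(0,34,72): print(z,at_z(p,(221,195),z).round(1))
# pixel probes
for n,z,uv in (("fixture plate ctr",100,(294,125)),("knob tip",74,(304,176))): print(n,at_z(p,uv,z).round(1))
p=read_camera("wrist");print(p["fx"]); R,t=Rt(p); print((-R.T@t).round(),R.round(2).tolist())
E
```

```text
0 [450.2 268.6   0. ]
34 [447.2 259.6  34. ]
72 [443.9 249.4  72. ]
fixture plate ctr [634.6  35.4 100. ]
knob tip [492.7  11.2  74. ]
335.8855352065283
[104. 620. 385.] [[0.28, 0.96, 0.0], [0.92, -0.27, 0.27], [0.26, -0.08, -0.96]]
```

View pics/crop1.png

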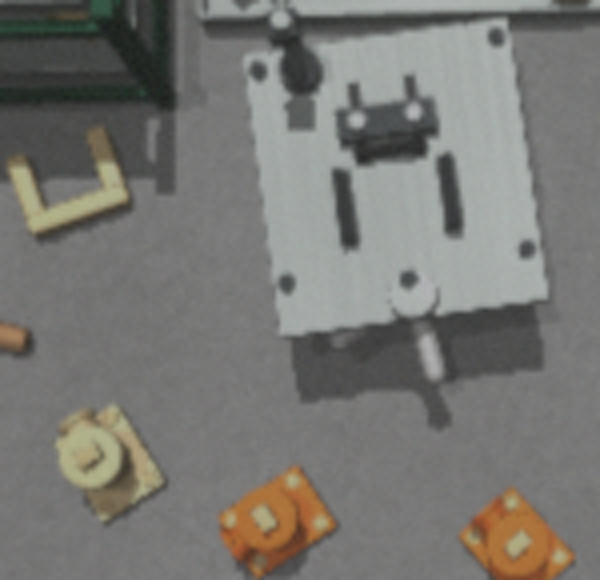

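The crop confirms it: beige pattern, foot centre at about pixel (223,195), branch pointing up and left (world yaw about 0.5). The fixture's x axis has yaw of about 0.13. I'll move above the pattern for a wrist view.

>>> move_arm(commands=[[[0.75,-0.94,0],0.8,1],[[0.75,-0.94,0],0.8,1],[[0.75,-0.94,0],0.8,1],[[0.75,-0.94,0],0.8,1],[[0.75,-0.94,0],0.8,1],[[0.75,-0.94,0],0.8,1],[[0.75,-0.94,0],0.8,1],[[0.75,-0.94,0],0.8,1],[[0.75,-0.94,0],0.8,1],[[0.75,-0.94,0],0.8,1],[[0.75,-0.94,0],0.8,1],[[0.75,-0.94,0],0.8,1],[[0,0,0],0,1],[[0,0,0],0,1]])

```text
t: 2.27
eef_pos: [448.8, 259.5, 404.7]
tcp_rot: [3.141, 0.0, -2.666]
ft_force: [0.3, 0.3, -0.1]
opening: 1.002
grip_force: 0.0
```

```bash
python3 - <<'E'
from h import *
s=env.state(); print(s["t"],s["eef_pos"],s["tcp_rot"])
p=read_camera("wrist"); save(p,"w1.png"); np.save("w1.npy",p,allow_pickle=True)
for th in("pattern","branch_end"):
    for r in cut_out(th,p)[:3]:
        m=r["region"].astype(np.uint8); x,y,w,h=cv2.boundingRect(m); print(th,np.round(r["at"],1),round(r["confidence"],2),(x,y,w,h),at_z(p,r["at"],34).round(1))
E
```

```text
2.2667 [448.84786729 259.47928429 404.72621108] [ 3.14142897e+00  3.92186580e-05 -2.66597283e+00]
pattern [398.5  63.6] 0.97 (350, 22, 89, 82) [314.6 276.1  34. ]
pattern [325.3 173.8] 0.84 (297, 138, 54, 76) [444.8 263.2  34. ]
pattern [564.8  45.8] 0.84 (510, 4, 110, 94) [227.4 410.4  34. ]
branch_end [395.9  65.2] 0.93 (352, 23, 87, 81) [317.  274.6  34. ]
branch_end [238.4  76.9] 0.84 (200, 48, 76, 62) [397.5 142.   34. ]
branch_end [563.5  44.9] 0.84 (510, 4, 110, 94) [227.3 408.7  34. ]
```

View pics/w1.png

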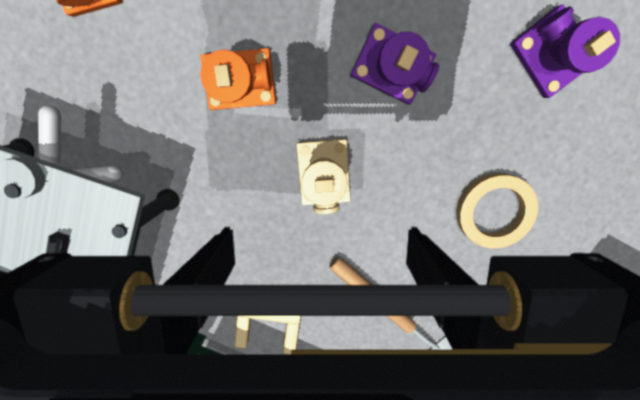

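The wrist view shows the beige pattern at (324,173): foot corners about (297,141), (347,137), (302,206) and (350,203), gate block about (325,184), branch end at (327,208). I'll project a model onto the view to fit it.

```bash
cat >> h.py <<'E'
from scipy.optimize import minimize
def silh(p,x,y,yaw,z0=0):
    c,s=np.cos(yaw),np.sin(yaw); a=np.linspace(0,2*np.pi,40,endpoint=False)
    def box(x0,x1,y0,y1,z0,z1): return [[i,j,k] for i in(x0,x1) for j in(y0,y1) for k in(z0,z1)]
    cyl=lambda r,z0,z1:[[r*np.cos(t),r*np.sin(t),z] for t in a for z in(z0,z1)]
    br=lambda r,x0,x1:[[X,r*np.cos(t),34+r*np.sin(t)] for t in a for X in(x0,x1)]
    m=np.zeros((400*4,640*4),np.uint8)
    for P in(box(-36,36,-28,28,0,12),cyl(18,12,72-10),cyl(23,50,62),box(-6,6,-9,9,62,72),br(12,0,36),br(15,32,36)):
        P=np.array(P); W=np.c_[x+c*P[:,0]-s*P[:,1],y+s*P[:,0]+c*P[:,1],P[:,2]+z0]
        cv2.fillConvexPoly(m,cv2.convexHull((proj(p,W)*4+1.5).round().astype(np.int32)),1)
    return cv2.resize(m.astype(np.float32),(640,400),interpolation=cv2.INTER_AREA)
def fit(p,mask,x0,z0=0):
    f=lambda v:np.abs(silh(p,v[0],v[1],v[2],z0)-mask).sum()
    r=minimize(f,x0,method="Nelder-Mead",options=dict(initial_simplex=[x0]+[np.add(x0,d) for d in((12,0,0),(0,12,0),(0,0,.2))],xatol=.05,fatol=.5))
    return r.x,r.fun
E
python3 - <<'E'
from h import *
p=np.load("w1.npy",allow_pickle=True).item()
im=p["image"].astype(int); m=((im[:,:,0]-im[:,:,2])>25).astype(np.uint8)
m[:125]=0;m[225:]=0;m[:,:280]=0;m[:,:][:,370:]=0
print(m.sum(),cv2.boundingRect(m))
print(fit(p,m.astype(float),[448,260,.5]))
for r in cut_out("pattern",read_camera("wrist"))[:3]:
    if abs(r["at"][0]-325)<20: print(r["region"].sum(),fit(p,r["region"].astype(float),[448,260,.5]))
E
```

```text
3328 (296, 139, 54, 75)
(array([449.09146675, 263.33355276,   0.55355758]), np.float64(135.25))
```

>>> move_arm(commands=[[[0,0.13,-0.5],0.97,1],[[0,0,-1],0,1],[[0,0,-1],0,1],[[0,0,-1],0,1],[[0,0,-1],0,1],[[0,0,-0.9],0,1],[[0,0,-0.5],0,1],[[0,0,0],0,1],[[0,0,0],0,-1],[[0,0,0],0,-1],[[0,0,0],0,-1],[[0,0,0],0,-1],[[0,0,0],0,-1],[[0,0,0],0,-1]])

```text
t: 3.68
eef_pos: [448.0, 264.6, 228.4]
tcp_rot: [-3.142, 0.001, -2.585]
ft_force: [-0.3, -0.3, -0.0]
opening: 0.637
grip_force: 0.0
```

```bash
python3 - <<'E'
from h import *
s=env.state(); print(s["t"],s["eef_pos"],s["tcp_rot"],s["opening"]*95,s["grip_force"],s["ft_force"])
E
```

```text
3.6833 [448.01809771 264.63460117 228.38420254] [-3.14151737e+00  1.13183819e-03 -2.58485488e+00] 60.473768840373836 0.0 [-0.33719526 -0.33399227 -0.01992542]
```

>>> move_arm(commands=[[[0,0,0],0,-1],[[0,0,0],0,-1],[[0,0,0],0,-1],[[0,0,0],0,-1],[[0,0,0],0,-1],[[0,0,0],0,-1]])

```text
t: 4.18
eef_pos: [448.0, 264.6, 227.9]
tcp_rot: [3.142, 0.0, -2.585]
ft_force: [-0.3, -0.6, 4.2]
opening: 0.48
grip_force: 30.0
```

>>> move_arm(commands=[[[0,0,0.5],0,-1],[[0,0,1],0,-1],[[0,0,1],0,-1],[[0,0,1],0,-1],[[0,0,1],0,-1],[[0,0,0.5],0,-1],[[0,0,0],0,-1]])

```text
t: 4.77
eef_pos: [448.0, 264.7, 380.7]
tcp_rot: [-3.141, 0.005, -2.585]
ft_force: [-0.1, -1.0, -1.7]
opening: 0.473
grip_force: 30.0
```

```bash
python3 - <<'E'
from h import *
p=read_camera("top"); np.save("t2.npy",p,allow_pickle=True)
w=read_camera("wrist"); np.save("w2.npy",w,allow_pickle=True)
im=p["image"]; hsv=cv2.cvtColor(im,cv2.COLOR_RGB2HSV)
sub=im[80:175,250:340].mean(2); print(np.percentile(sub,[10,30,50,70,90]))
def f(v,p,obs):
    c,s=np.cos(v[2]),np.sin(v[2]); C=np.array([(-25,-95),(180,-95),(180,95),(-25,95)])
    W=np.c_[v[0]+c*C[:,0]-s*C[:,1],v[1]+s*C[:,0]+c*C[:,1],[100]*4]
    m=np.zeros((1600,2560),np.uint8); cv2.fillConvexPoly(m,(proj(p,W)*4+1.5).round().astype(np.int32),1)
    return np.abs(cv2.resize(m.astype(np.float32),(640,400),interpolation=cv2.INTER_AREA)-obs).sum()
C0=[(280,335),(547,298),(510,20),(245,58)]
W=np.array([at_z(p,(195+a/4,80+b/4),100) for a,b in C0]); print(W.round(1).tolist())
thr=(np.percentile(sub,70)+110)/2
for thr in (135,150,165):
    g=((im.mean(2)>thr)).astype(np.uint8); g[:85]=0; 
    n,l,st,_=cv2.connectedComponentsWithStats(g); k=[i for i in range(1,n) if st[i][0]>240 and st[i][0]+st[i][2]<345 and st[i][4]>800]
    for i in k:
        m=(l==i).astype(np.uint8); h=cv2.convexHull(cv2.findContours(cv2.morphologyEx(m,cv2.MORPH_OPEN,np.ones((5,5))),0,1)[0][0]); o=np.zeros_like(m); cv2.fillConvexPoly(o,h,1)
        x0=[545,24,.12]
        r=minimize(f,x0,args=(p,o.astype(float)),method="Nelder-Mead",options=dict(initial_simplex=[x0,[560,24,.12],[545,38,.12],[545,24,.25]],xatol=.05,fatol=.3))
        print(thr,st[i],o.sum(),r.x,r.fun)
save(w,"w2.png")
E
```

```text
[ 88.66666667 138.66666667 150.66666667 193.66666667 199.        ]
[[526.3, 118.5, 100.0], [548.0, -68.7, 100.0], [748.2, -47.6, 100.0], [725.1, 140.8, 100.0]]
150 [ 255   85   77   79 3951] 4811 [5.61862172e+02 2.80395955e+01 1.21891917e-01] 174.3125
165 [ 256   85   76   79 3800] 4736 [5.61474112e+02 2.81368765e+01 1.21520415e-01] 181.25
```

View pics/w2.png

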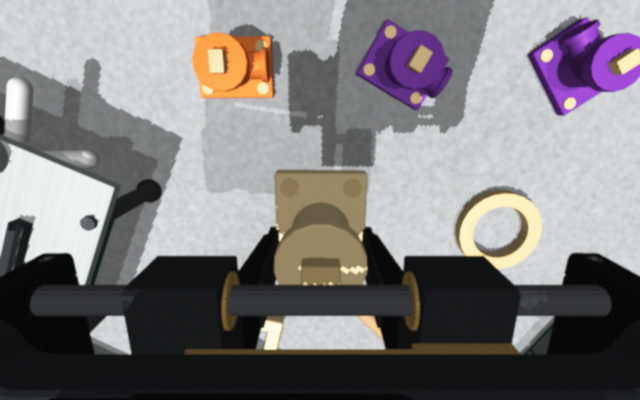

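The wrist view shows the pattern squarely held (foot at (320,200)) and the fixture's plate corner at left (120,185). Next I'll cross-check the fixture's pose against the guides and the cam.

```bash
python3 - <<'E'
from h import *
p=np.load("t2.npy",allow_pickle=True).item(); w=np.load("w2.npy",allow_pickle=True).item()
im=p["image"]
def plate(v,p):
    c,s=np.cos(v[2]),np.sin(v[2]); C=np.array([(-25,-95),(180,-95),(180,95),(-25,95)])
    return proj(p,np.c_[v[0]+c*C[:,0]-s*C[:,1],v[1]+s*C[:,0]+c*C[:,1],[100]*4])
def f(v,p,obs):
    m=np.zeros((1600,2560),np.uint8); cv2.fillConvexPoly(m,(plate(v,p)*4+1.5).round().astype(np.int32),1)
    return np.abs(cv2.resize(m.astype(np.float32),(640,400),interpolation=cv2.INTER_AREA)-obs).sum()
g=(im.mean(2)>160).astype(np.uint8); g[:80]=0; g[158:]=0
m=cv2.morphologyEx(g,cv2.MORPH_OPEN,np.ones((7,7))); n,l,st,_=cv2.connectedComponentsWithStats(m); print(st[1:])
i=l[140,270]; o=np.zeros_like(m); cv2.fillConvexPoly(o,cv2.convexHull(cv2.findContours((l==i).astype(np.uint8),0,1)[0][0]),1)
x0=[560,27,.12]
r=minimize(f,x0,args=(p,o.astype(float)),method="Nelder-Mead",options=dict(initial_simplex=[x0,[570,27,.12],[560,38,.12],[560,27,.2]],xatol=.05,fatol=.3)); v=r.x; print(v,r.fun,o.sum())
print((plate(v,p)-[195,80])*4, plate(v,w))
def loc(W): c,s=np.cos(v[2]),np.sin(v[2]); d=W[:2]-v[:2]; return [round(c*d[0]+s*d[1],1),round(-s*d[0]+c*d[1],1)]
for n,uv,z in(("guideL",(344,208),114),("guideR",(450,195),114),("cam",(413,292),112),("knobtip",(436,378),74),("stop",(390,150),112)): print(n,loc(at_z(p,(195+uv[0]/4,80+uv[1]/4),z)))
for n,uv,z in(("w corner",(119,186),100),):print(n,loc(at_z(w,uv,z)))
save(w,"w2c.png",(0,60,200,300),2.5)
s=env.state();print(s["eef_pos"],s["tcp_rot"])
E
```

```text
[[ 258   86   73   72 3421]
 [ 498  118   19   19  302]
 [ 117  137   26   19  403]]
[5.62544216e+02 2.88680089e+01 1.04766429e-01] 356.5 4538
[[546.31126679 298.57606288]
 [508.69978724  15.50460067]
 [242.99946886  49.01774576]
 [276.82870897 332.97346171]] [[-139.74250116   79.64835004]
 [-161.91837374  301.00239231]
 [  53.17301886  377.34148982]
 [ 114.54491255  189.75292635]]
guideL [np.float64(53.3), np.float64(36.7)]
guideR [np.float64(53.0), np.float64(-37.3)]
cam [np.float64(-10.9), np.float64(-3.4)]
knobtip [np.float64(-67.0), np.float64(-10.8)]
stop [np.float64(90.6), np.float64(0.1)]
w corner [np.float64(-29.6), np.float64(97.3)]
[447.71137795 264.51295068 377.30647961] [ 3.14145355e+00 -7.65931567e-05 -2.58481926e+00]
```

>>> move_arm(commands=[[[0.79,-0.36,0.3],-0.92,-1],[[0.79,-0.36,0.3],-0.92,-1],[[0.79,-0.36,0.3],-0.92,-1],[[0.79,-0.36,0.2],-0.92,-1],[[0.79,-0.36,0],-0.92,-1],[[0.79,-0.36,0],-0.92,-1],[[0,0,0],0,-1],[[0,0,0],0,-1],[[0,0,0],0,-1]])

```text
t: 5.62
eef_pos: [589.8, 199.9, 408.9]
tcp_rot: [-3.141, -0.003, -3.026]
ft_force: [-0.8, -0.1, -0.9]
opening: 0.476
grip_force: 30.0
```

```bash
python3 - <<'E'
from h import *
w=read_camera("wrist"); np.save("w3.npy",w,allow_pickle=True)
save(w,"w3.png",(0,0,400,290),2)
s=env.state();print(s["eef_pos"],s["tcp_rot"])
E
```

```text
[589.59683744 200.16450556 409.44031326] [-3.14152021e+00 -2.45893500e-03 -3.02508411e+00]
```

View pics/w3.png

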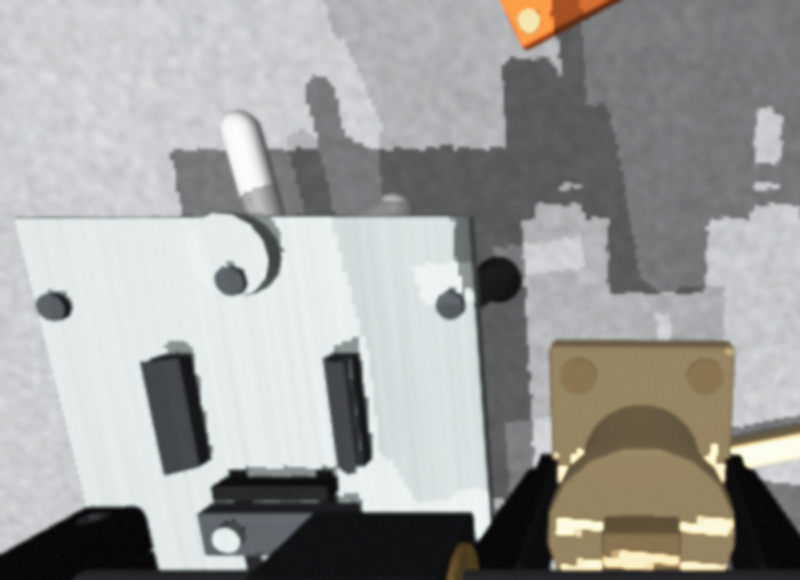

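The wrist view, in crop pixels, shows: plate front corners at (15,217) and (473,217), cam pin at (231,274), guides at (175,412) and (347,410), stop face at (275,480), knob arm tip at (237,113).

```bash
python3 - <<'E'
from h import *
w=np.load("w3.npy",allow_pickle=True).item()
q=lambda u,v,z:at_z(w,(u/2,v/2),z)
A=q(15.5,217,100);B=q(473,217,100); E=q(490,500,100); d=A-B; print(A,B,np.linalg.norm(d)); ly=d[:2]/np.linalg.norm(d[:2]); yaw=np.arctan2(-ly[0],ly[1]); 
lx=np.array([np.cos(yaw),np.sin(yaw)]); M=(A+B)[:2]/2; o=M+25*lx; print("yaw",yaw,"o",o,"side yaw",np.arctan2(*(E-B)[1::-1]))
loc=lambda W:(np.round([lx@(W[:2]-o),ly@(W[:2]-o)],1)).tolist()
for n,u,v,z in(("pin",231,274,116),("gL front out bot",325,357,118),("gL bl",338,470,110),("gR fl",143,362,118),("gR br in",208,463,110),("gR bl",168,472,110),("holeR",54,304,102),("holeL",451,302,102),("stopface top l",335,476,112),("stopface top r",217,480,112),("tip",237,112,74),("camR",279,260,112),("camfront",235,214,112)): print(n,loc(q(u,v,z)))
print("nest",o+47*lx)
# pattern in hand: foot near edge at underside height
s=env.state(); print(s["eef_pos"])
zc=s["eef_pos"][2]-227.9
T=s["eef_pos"][:2]; ty=s["tcp_rot"][2]+np.pi; tx=np.array([np.cos(ty),np.sin(ty)]); tyv=np.array([-tx[1],tx[0]])
for u,v,z in((552,342,12),(733,342,12),(552,405,12),(640,342,12)): 
    W=q(u,v,z+zc); print("foot",round(tx@(W[:2]-T),1),round(tyv@(W[:2]-T),1))
E
```

```text
[548.94125263 -67.35420262 100.        ] [526.85036397 121.84302416 100.        ] 190.48253984135076
yaw -3.0253577981039483 o [513.06450002  24.34507828] side yaw 0.11056096486644447
pin [-46.9, -0.2]
gL front out bot [-80.6, -34.6]
gL bl [-134.1, -30.0]
gR fl [-82.8, 41.0]
gR br in [-130.8, 27.4]
gR bl [-135.1, 46.1]
holeR [-61.0, 86.1]
holeL [-60.2, -83.9]
stopface top l [-136.2, -29.3]
stopface top r [-138.1, 23.5]
tip [18.8, 10.9]
camR [-41.7, -18.2]
camfront [-23.6, -3.3]
nest [466.38164044  18.8943332 ]
[589.59683744 200.16450556 409.44031326]
foot -37.5 -27.1
foot -37.5 26.6
foot -18.0 -27.8
foot -37.5 -1.0
```

>>> move_arm(commands=[[[0.1,-0.5,0],0,-1],[[0.11,-1,0],0,-1],[[0.11,-1,0],0,-1],[[0.11,-1,0],0,-1],[[0.11,-1,0],0,-1],[[0.1,-1,0],0,-1],[[0,0,-0.5],0,-1],[[0,0,-0.8],0,-1],[[0,0,-0.5],0,-1],[[0,0,0],0,-1],[[0,0,0],0,-1],[[0,0,0],0,-1]])

```text
t: 6.67
eef_pos: [609.4, 35.0, 357.8]
tcp_rot: [-3.141, 0.001, -3.026]
ft_force: [-0.2, -0.1, -1.0]
opening: 0.477
grip_force: 30.0
```

```bash
python3 - <<'E'
from h import *
w=read_camera("wrist"); np.save("w4.npy",w,allow_pickle=True)
save(w,"w4.png",(200,60,460,280),3)
s=env.state();print(s["eef_pos"],s["tcp_rot"],s["ft_force"])
E
```

```text
[609.41540864  34.99399819 358.03943889] [-3.14135204e+00  1.81102047e-03 -3.02572817e+00] [ 0.60287415 -1.05550956 -1.51745735]
```

View pics/w4.png

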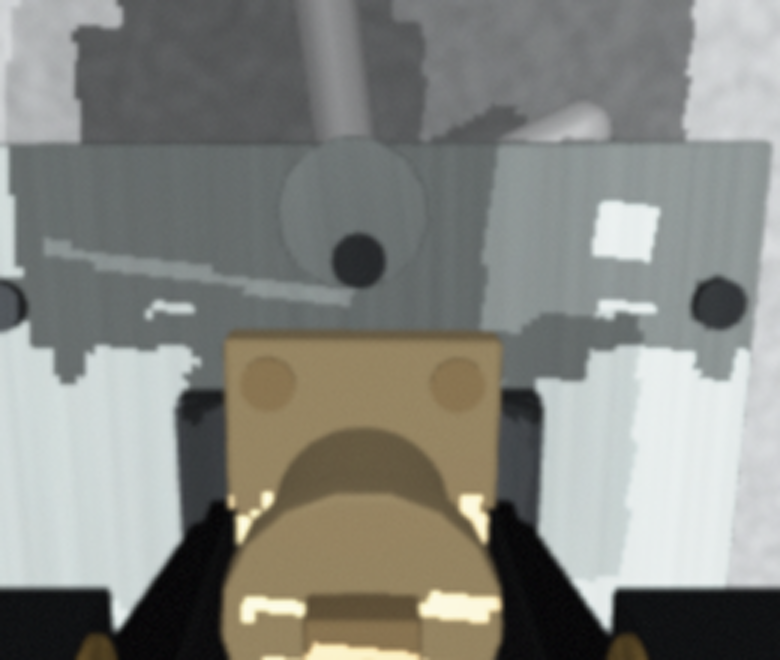

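The wrist view shows the foot (227–502, crop pixels) centred between the guides (178–542), with the cam pin at (358,260) on its centreline. I'll check the gap along x.

```bash
python3 - <<'E'
from h import *
w=np.load("w4.npy",allow_pickle=True).item(); s=env.state()
q=lambda u,v,z:at_z(w,(200+u/3,60+v/3),z)
yaw=.116; lx=np.array([np.cos(yaw),np.sin(yaw)]); ly=np.array([-lx[1],lx[0]]); o=np.array([562,29.8])
loc=lambda W:(np.round([lx@(W[:2]-o),ly@(W[:2]-o)],1)).tolist()
print("tcp",loc(s["eef_pos"]))
zc=s["eef_pos"][2]-227.9
for n,u,v,z in(("foot l",502,334,zc+12),("foot r",226,334,zc+12),("edge L",771,142,100),("edge mid",200,142,100),("cam front",352,136,112),("cam rear",352,290,112),("camL",426,212,112),("camR",279,212,112),("pin",358,260,113),("gl",542,395,118),("gr",178,395,118),("holeL",719,302,101)): print(n,loc(q(u,v,z)))
E
```

```text
tcp [47.7, -0.3]
foot l [11.2, 27.0]
foot r [11.1, -27.6]
edge L [-24.7, 92.8]
edge mid [-24.7, -37.6]
cam front [-26.2, -2.8]
cam rear [7.4, -2.9]
camL [-10.0, 13.5]
camR [-10.0, -19.0]
pin [0.5, -1.5]
gl [30.3, 40.1]
gr [30.3, -42.2]
holeL [12.1, 84.2]
```

>>> move_arm(commands=[[[0,-0.03,-0.3],0,-1],[[0,0,-0.3],0,-1],[[0,0,-0.2],0,-1],[[0,0,-0.1],0,-1],[[0,0,0],0,-1],[[0,0,0],0,-1],[[0,0,0],0,-1]])

```text
t: 7.3
eef_pos: [609.5, 33.9, 329.9]
tcp_rot: [3.142, 0.0, -3.026]
ft_force: [0.5, -0.1, -1.2]
opening: 0.476
grip_force: 30.0
```

>>> move_arm(commands=[[[0,0,-0.04],0,-1],[[0,0,-0.04],0,-1],[[0,0,0],0,-1],[[0,0,0],0,-1]])

```text
t: 7.63
eef_pos: [609.4, 33.9, 327.9]
tcp_rot: [-3.142, 0.001, -3.026]
ft_force: [-0.9, 0.0, 5.2]
opening: 0.475
grip_force: 30.0
```

The foot is down (5 N contact). Releasing.

>>> move_arm(commands=[[[0,0,0],0,0.6],[[0,0,0],0,0.6],[[0,0,0],0,0.6],[[0,0,0],0,0.6],[[0,0,0],0,0.6],[[0,0,0],0,0.6],[[0,0,0],0,0.6],[[0,0,0],0,0.6],[[0,0,0.5],0,0.6],[[0,0,1],0,0.6],[[0,0,1],0,-1],[[0,0,0.5],0,-1],[[0,0,0],0,-1],[[0,0,0],0,-1]])

```text
t: 8.8
eef_pos: [609.2, 34.0, 417.8]
tcp_rot: [-3.141, 0.001, -3.026]
ft_force: [-0.3, -0.2, -0.6]
opening: 0.572
grip_force: 0.0
```

```bash
python3 - <<'E'
from h import *
w=read_camera("wrist"); np.save("w5.npy",w,allow_pickle=True)
save(w,"w5.png",(120,0,520,300),2)
s=env.state();print(s["eef_pos"],s["tcp_rot"],s["ft_force"],s["opening"],s["joints"])
E
```

```text
[609.1481491   33.92710758 416.74535272] [ 3.14139936e+00 -5.86758781e-04 -3.02642454e+00] [ 0.03810983  0.10761006 -1.01801915] 0.5361461610899723 [-5.26015954e-02  4.58240856e-01  1.58222940e+00  1.03813814e-04
  1.10173319e+00 -1.73861294e+00]
```

View pics/w5.png

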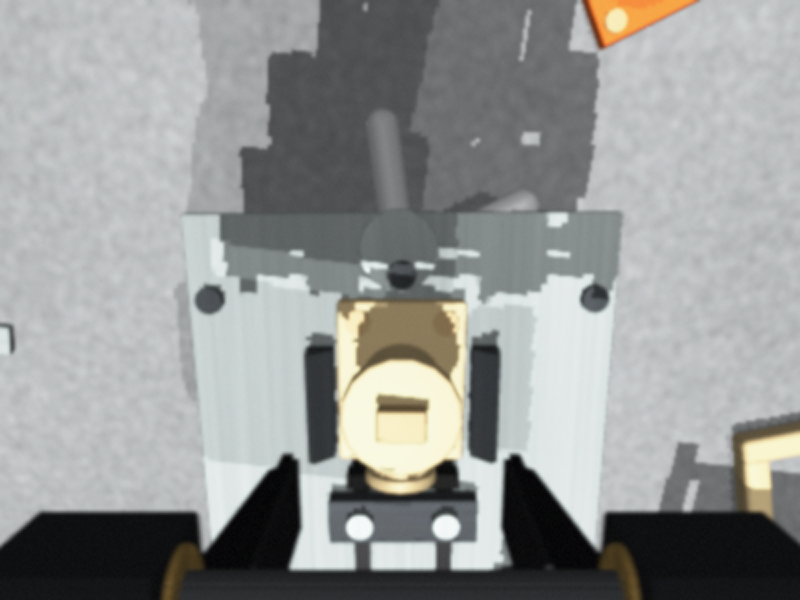

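The wrist view shows the pattern seated between the guides (305–500, crop pixels), branch towards the stop, and one knob arm in front at (385,160). I'll go to the arm's left (+y) side with the fingers shut and lower them there.

>>> move_arm(commands=[[[-0.78,0.11,0],0,-1],[[-0.78,0.11,0],0,-1],[[-0.78,0.11,0],0,-1],[[-0.78,0.11,0],0,-1],[[0,0,-0.5],0,-1],[[0,0,-0.5],0,-1],[[0,0,-0.5],0,-1],[[0,0,-0.5],0,-1],[[0,0,-0.5],0,-1],[[0,0,-0.6],0,-1],[[0,0,-0.6],0,-1],[[0,0,-0.6],0,-1],[[0,0,-0.6],0,-1],[[0,0,-0.5],0,-1],[[0,0,-0.3],0,-1],[[0,0,0],0,-1],[[0,0,0],0,-1]])

```text
t: 10.27
eef_pos: [515.7, 47.1, 245.8]
tcp_rot: [3.141, -0.002, -3.026]
ft_force: [-0.3, 0.5, 0.7]
opening: 0.004
grip_force: 0.0
```

```bash
cat > k.py <<'E'
from h import *
def rep(xcorner=None):
    yaw=.116; lx=np.array([np.cos(yaw),np.sin(yaw)]); ly=np.array([-lx[1],lx[0]]); o=np.array([562.1,28.6])
    s=env.state(); d=s["eef_pos"][:2]-o; F=s["ft_force"][:2]; fx,fy=lx@F,ly@F
    print("t",round(s["t"],2),"tcp loc",round(lx@d,1),round(ly@d,1),"z",round(s["eef_pos"][2],1),"F loc",round(fx,2),round(fy,2),"Fz",round(s["ft_force"][2],2),"op",round(s["opening"],3))
    px,py=lx@d,ly@d
    for c in(10,0,-10):
        X,Y=(px+c)/1000,(py-12)/1000; print("  corner",c,"torque",round(-(X*fy-Y*fx),3),"alpha",end=" ")
        r=np.hypot(X,Y)*1000; print(round(np.arctan2(-Y,-X)+np.arcsin(8/r),3))
E
python3 -c "from k import *; rep()"
```

```text
t 10.27 tcp loc -43.9 23.8 z 245.8 F loc -0.29 0.49 Fz 0.65 op 0.004
  corner 10 torque 0.013 alpha -0.109
  corner 0 torque 0.018 alpha -0.085
  corner -10 torque 0.023 alpha -0.069
```

>>> move_arm(commands=[[[0.012,-0.1,0],0,-1],[[0.012,-0.1,0],0,-1],[[0.012,-0.1,0],0,-1],[[0.012,-0.1,0],0,-1],[[0.012,-0.1,0],0,-1],[[0.012,-0.1,0],0,-1],[[0.012,-0.1,0],0,-1]])

```text
t: 10.85
eef_pos: [518.4, 26.3, 246.8]
tcp_rot: [3.141, 0.001, -3.027]
ft_force: [2.2, 8.8, 1.0]
opening: 0.006
grip_force: 3.8
```

```bash
python3 -c "from k import *; rep()"
```

```text
t 10.85 tcp loc -43.7 2.8 z 246.8 F loc 3.21 8.51 Fz 0.97 op 0.006
  corner 10 torque 0.257 alpha 0.497
  corner 0 torque 0.342 alpha 0.387
  corner -10 torque 0.427 alpha 0.317
```

>>> move_arm(commands=[[[0.012,-0.1,0],0,-1],[[0.012,-0.1,0],0,-1],[[0.012,-0.1,0],0,-1],[[0.012,-0.1,0],0,-1],[[0.012,-0.1,0],0,-1]])

```text
t: 11.27
eef_pos: [519.8, 11.4, 246.5]
tcp_rot: [3.141, -0.001, -3.026]
ft_force: [-2.2, 7.7, 0.9]
opening: 0.005
grip_force: 3.2
```

```bash
python3 -c "from k import *; rep()"
```

```text
t 11.27 tcp loc -44.0 -12.2 z 246.5 F loc -1.26 7.92 Fz 0.91 op 0.005
  corner 10 torque 0.3 alpha 0.811
  corner 0 torque 0.379 alpha 0.663
  corner -10 torque 0.459 alpha 0.557
```

>>> move_arm(commands=[[[0.012,-0.1,0],0,-1],[[0.012,-0.1,0],0,-1],[[0.012,-0.1,0],0,-1],[[0.012,-0.1,0],0,-1]])

```text
t: 11.6
eef_pos: [521.1, -0.7, 246.4]
tcp_rot: [3.141, -0.001, -3.026]
ft_force: [-2.5, 5.8, 2.1]
opening: 0.005
grip_force: 2.6
```

```bash
python3 -c "from k import *; rep()
w=read_camera('wrist'); save(w,'w6.png',(160,0,480,240),2.5)"
```

```text
t 11.6 tcp loc -44.2 -24.4 z 246.4 F loc -1.84 6.1 Fz 2.15 op 0.005
  corner 10 torque 0.276 alpha 0.978
  corner 0 torque 0.337 alpha 0.829
  corner -10 torque 0.398 alpha 0.714
```

View pics/w6.png

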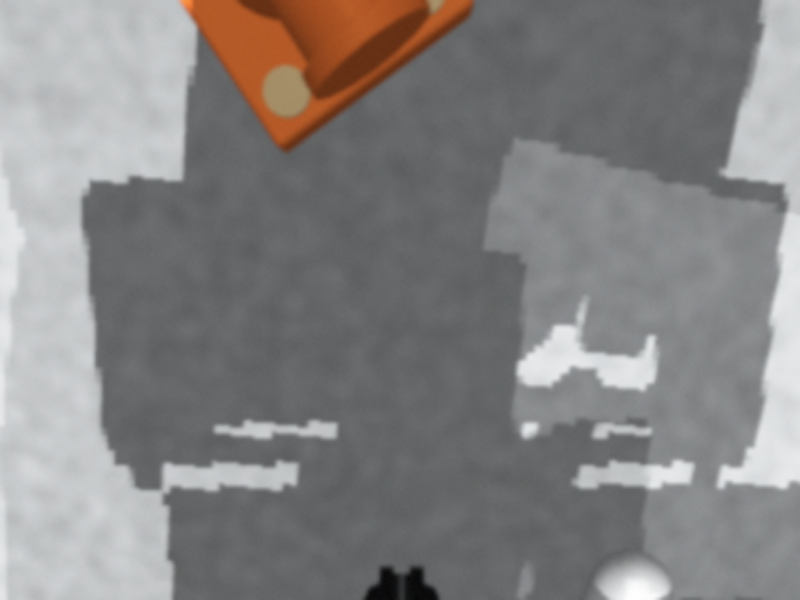

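The view shows the closed fingertips at (400,585) and the next knob arm's tip at (632,575), to their left in the fixture frame. I'll use that tip to get the knob angle.

```bash
python3 - <<'E'
from k import *
w=read_camera('wrist'); yaw=.116; lx=np.array([np.cos(yaw),np.sin(yaw)]); ly=np.array([-lx[1],lx[0]]); o=np.array([562.1,28.6])
for n,u,v,z in(("tip ctr line",632,549,76),("tipL",592,582,74),("tipR",671,582,74),("fingerL",367,595,56),("fingerR",438,595,56),("finger front",400,567,56)):
    d=at_z(w,(160+u/2.5,v/2.5),z)[:2]-o; print(n,(lx@d).round(1),(ly@d).round(1))
E
```

```text
tip ctr line -67.2 18.8
tipL -59.7 12.1
tipR -59.7 27.5
fingerL -49.4 -32.6
fingerR -49.3 -17.1
finger front -55.9 -25.4
```

>>> move_arm(commands=[[[-0.012,0.1,0],0,-1],[[-0.1,0,0.7],0,-1],[[0,0,0.7],0,-1],[[-0.1,0.5,0],0,-1],[[-0.1,0.6,0],0,-1],[[-0.1,0.5,0],0,-1],[[-0.1,0.5,0],0,-1],[[0,0,0],0,-1],[[0,0,-0.5],0,-1],[[0,0,-0.5],0,-1],[[0,0,-0.4],0,-1],[[0,0,0],0,-1]])

```text
t: 12.7
eef_pos: [506.1, 64.7, 244.8]
tcp_rot: [3.141, -0.002, -3.027]
ft_force: [0.1, -0.2, 0.1]
opening: 0.004
grip_force: 0.0
```

```bash
sed -i 's/py-12/py-7.7/' k.py; python3 -c "from k import *; rep()"
```

```text
t 12.7 tcp loc -51.4 42.4 z 244.8 F loc 0.09 -0.17 Fz 0.06 op 0.004
  corner 10 torque -0.004 alpha -0.548
  corner 0 torque -0.006 alpha -0.464
  corner -10 torque -0.008 alpha -0.4
```

>>> move_arm(commands=[[[0.012,-0.1,0],0,-1],[[0.012,-0.1,0],0,-1],[[0.012,-0.1,0],0,-1],[[0.012,-0.1,0],0,-1],[[0.012,-0.1,0],0,-1],[[0.012,-0.1,0],0,-1]])

```text
t: 13.2
eef_pos: [507.7, 47.0, 246.8]
tcp_rot: [3.141, -0.002, -3.027]
ft_force: [-4.1, 5.4, -0.1]
opening: 0.003
grip_force: 2.8
```

```bash
python3 -c "from k import *; rep()"
```

```text
t 13.2 tcp loc -51.9 24.6 z 246.8 F loc -3.49 5.86 Fz -0.12 op 0.003
  corner 10 torque 0.187 alpha -0.205
  corner 0 torque 0.245 alpha -0.167
  corner -10 torque 0.304 alpha -0.141
```

>>> move_arm(commands=[[[0.012,-0.1,0],0,-1],[[0.009,-0.07,0],0,-1],[[0,0,0],0,-1]])

```text
t: 13.45
eef_pos: [508.6, 41.6, 246.9]
tcp_rot: [3.141, -0.001, -3.027]
ft_force: [-2.8, 2.6, -1.2]
opening: 0.006
grip_force: 1.3
```

```bash
python3 -c "from k import *; rep()"
```

```text
t 13.45 tcp loc -51.6 19.2 z 246.9 F loc -2.45 2.87 Fz -1.23 op 0.006
  corner 10 torque 0.091 alpha -0.082
  corner 0 torque 0.12 alpha -0.066
  corner -10 torque 0.149 alpha -0.056
```

>>> move_arm(commands=[[[0.009,-0.07,0],0,-1],[[0.009,-0.07,0],0,-1],[[0.009,-0.07,0],0,-1]])

```text
t: 13.7
eef_pos: [509.1, 35.8, 246.8]
tcp_rot: [3.141, -0.002, -3.026]
ft_force: [-6.8, 7.1, 1.8]
opening: 0.004
grip_force: 3.9
```

```bash
python3 -c "from k import *; rep()"
```

```text
t 13.7 tcp loc -51.8 13.3 z 246.8 F loc -5.91 7.85 Fz 1.78 op 0.004
  corner 10 torque 0.295 alpha 0.058
  corner 0 torque 0.374 alpha 0.047
  corner -10 torque 0.452 alpha 0.039
```

>>> move_arm(commands=[[[0.009,-0.07,0],0,-1],[[0.009,-0.07,0],0,-1]])

```text
t: 13.87
eef_pos: [509.5, 31.6, 246.8]
tcp_rot: [3.141, -0.002, -3.026]
ft_force: [-7.6, 5.9, 2.3]
opening: 0.004
grip_force: 3.9
```

```bash
python3 -c "from k import *; rep()"
```

```text
t 13.87 tcp loc -51.9 9.1 z 246.8 F loc -6.83 6.69 Fz 2.33 op 0.004
  corner 10 torque 0.271 alpha 0.159
  corner 0 torque 0.338 alpha 0.128
  corner -10 torque 0.405 alpha 0.107
```

>>> move_arm(commands=[[[0.009,-0.07,0],0,-1],[[0.009,-0.07,0],0,-1],[[0.009,-0.07,0],0,-1]])

```text
t: 14.12
eef_pos: [510.4, 25.3, 246.8]
tcp_rot: [3.141, -0.002, -3.026]
ft_force: [-6.0, 5.2, 1.5]
opening: 0.003
grip_force: 3.8
```

```bash
python3 -c "from k import *; rep()"
```

```text
t 14.12 tcp loc -51.8 2.7 z 246.8 F loc -5.35 5.85 Fz 1.49 op 0.003
  corner 10 torque 0.271 alpha 0.31
  corner 0 torque 0.329 alpha 0.25
  corner -10 torque 0.388 alpha 0.21
```

>>> move_arm(commands=[[[0.009,-0.07,0],0,-1],[[0.009,-0.07,0],0,-1],[[0.009,-0.07,0],0,-1]])

```text
t: 14.37
eef_pos: [511.6, 19.0, 246.9]
tcp_rot: [3.141, -0.0, -3.026]
ft_force: [-0.9, 7.1, -0.3]
opening: 0.005
grip_force: 3.2
```

```bash
python3 -c "from k import *; rep()"
```

```text
t 14.37 tcp loc -51.2 -3.7 z 246.9 F loc -0.04 7.2 Fz -0.29 op 0.005
  corner 10 torque 0.297 alpha 0.458
  corner 0 torque 0.369 alpha 0.372
  corner -10 torque 0.441 alpha 0.313
```

>>> move_arm(commands=[[[0.009,-0.07,0],0,-1],[[0.009,-0.07,0],0,-1]])

```text
t: 14.53
eef_pos: [512.5, 14.8, 247.0]
tcp_rot: [3.141, 0.001, -3.027]
ft_force: [0.2, 8.4, 0.0]
opening: 0.007
grip_force: 3.5
```

```bash
python3 -c "from k import *; rep()"
```

```text
t 14.53 tcp loc -50.9 -7.9 z 247.0 F loc 1.22 8.35 Fz 0.03 op 0.007
  corner 10 torque 0.322 alpha 0.549
  corner 0 torque 0.406 alpha 0.449
  corner -10 torque 0.49 alpha 0.379
```

>>> move_arm(commands=[[[0.009,-0.07,0],0,-1],[[0.009,-0.07,0],0,-1]])

```text
t: 14.7
eef_pos: [512.9, 10.8, 247.0]
tcp_rot: [3.141, 0.001, -3.027]
ft_force: [-1.1, 10.6, 0.1]
opening: 0.004
grip_force: 4.1
```

```bash
python3 -c "from k import *; rep()"
```

```text
t 14.7 tcp loc -50.9 -12.0 z 247.0 F loc 0.17 10.6 Fz 0.11 op 0.004
  corner 10 torque 0.43 alpha 0.627
  corner 0 torque 0.536 alpha 0.517
  corner -10 torque 0.642 alpha 0.439
```

>>> move_arm(commands=[[[0.009,-0.07,0],0,-1],[[0.006,-0.05,0],0,-1]])

```text
t: 14.87
eef_pos: [513.3, 7.2, 246.9]
tcp_rot: [3.141, 0.0, -3.026]
ft_force: [-2.5, 11.2, 1.4]
opening: 0.004
grip_force: 4.5
```

```bash
python3 -c "from k import *; rep()"
```

```text
t 14.87 tcp loc -51.0 -15.6 z 246.9 F loc -1.15 11.44 Fz 1.36 op 0.004
  corner 10 torque 0.496 alpha 0.687
  corner 0 torque 0.61 alpha 0.571
  corner -10 torque 0.725 alpha 0.487
```

>>> move_arm(commands=[[[0.007,-0.06,0],0,-1],[[0.007,-0.06,0],0,-1]])

```text
t: 15.03
eef_pos: [513.5, 3.7, 246.9]
tcp_rot: [3.14, -0.001, -3.026]
ft_force: [-3.5, 10.8, 1.4]
opening: -0.0
grip_force: 5.0
```

```bash
python3 -c "from k import *; rep()"
```

```text
t 15.03 tcp loc -51.1 -19.1 z 246.9 F loc -2.27 11.11 Fz 1.44 op -0.0
  corner 10 torque 0.518 alpha 0.741
  corner 0 torque 0.629 alpha 0.621
  corner -10 torque 0.74 alpha 0.533
```

Torque is about 0.52 Nm and has risen steadily since the nip, which is snug. I'll back off the arm and lift away.

>>> move_arm(commands=[[[-0.02,0.15,0],0,-1],[[-0.02,0.15,0],0,-1],[[0,0,0],0,-1],[[0,0,0.5],0,-1],[[0,0,0.8],0,-1],[[0,0,0.8],0,-1],[[0,0,0.8],0,-1],[[0,0,0.8],0,-1],[[0.5,0.3,0.8],0,-1],[[0.8,0.1,0.5],0,-1],[[0.5,0,0],0,-1],[[0,0,0],0,-1],[[0,0,0],0,-1],[[0,0,0],0,-1]])

```text
t: 16.2
eef_pos: [566.0, 24.3, 395.8]
tcp_rot: [3.141, -0.001, -3.026]
ft_force: [0.3, -0.0, -0.2]
opening: 0.006
grip_force: 0.0
```

```bash
python3 - <<'E'
from k import *
rep(); w=read_camera("wrist"); np.save("w7.npy",w,allow_pickle=True); save(w,"w7.png",(160,0,480,240),2.5)
E
```

```text
t 16.2 tcp loc 3.4 -4.8 z 395.8 F loc 0.28 -0.07 Fz -0.23 op 0.006
  corner 10 torque -0.003 alpha 2.844
  corner 0 torque -0.003 alpha 2.502
  corner -10 torque -0.004 alpha 1.683
```

View pics/w7.png

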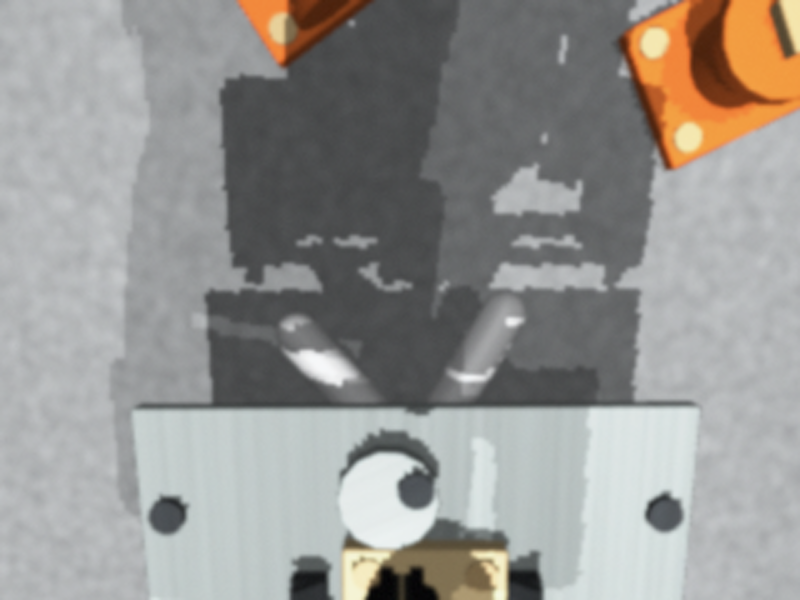

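The view shows the cam (388,500) turned to about 2.0 rad and bearing on the square-set foot (343–507), with the robot clear. Handing in.

```bash
python3 -c "
from cell import env
print(env.job_done())"
```

```text
the job is handed in; nothing more can be done
None
```

The pattern sits in the nest with its branch pointing away from the knob. The knob is turned to about 2.0 rad at roughly 0.52 Nm, which I estimate presses the cam on the foot with about 12 N. The job was handed in with the arm clear of everything, but no verdict came back.

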